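# Feed a bead into the dish and present it to the sorting box

### The job

At the craft bench, press the feeder's spring treadle down to its stop so that the waiting bead rolls into the dish, then let go and wait for the bead to settle. Then take the dish by its overhead wooden handle, lift it straight up about 8 cm and, holding it level so that the bead stays in the middle, turn it a quarter turn above its place until the pouring nose points straight at the open sorting box. Finish while still holding it there, level and still, with the bead in the middle; leave the box, jar, awl and spool where they are.

Things in the scene. Friction and masses are not known exactly. Their poses are not given: they have to be found in the camera images.
- feeder: Fixed bead feeder. Plywood board 335 x 120 x 6 mm, x -170 to +165 mm from its origin; on it, along x from the robot's end: treadle pad, aluminium ramp (x -48 to +30, 34 wide, falls 24 deg to 38 mm above the bench), dish place. Hinge post 90 mm high at x -70, y +38. Nothing fixed is over 105 mm high. Origin: underside, centre line; z up, x away from the robot (yaw within 0.3 rad).
- feeder_place (a point): Centre of the cork place where the dish stands at the start (on top of the board, 6 mm above the bench, feeder x = +100 mm).
- treadle (a joint): Dark steel seesaw lever, hinged across the feeder (along its y) at feeder x -70, 80 mm up. 0 = up, 0.33 rad = at its stop. Pressing its pad lifts a blade at its far end (feeder x -9) out of the ramp, clear of the bead shortly before the stop. A spring raises it when let go (4 N at the pad to start, 10 N at the stop). Keep it down about a second for the bead to roll clear.
- treadle_pad (a point): Centre of the top face of the treadle's ribbed pad, 50 (x) by 56 mm (y), 65 mm from the hinge towards the robot. At rest level, 96 mm above the bench; at the stop about 20 mm lower and sloping 19 deg down towards the robot. Press from above with closed fingertips.
- dish: White dish, rim 120 mm across, 29 mm high, about 220 g. Inside, a 21 deg cone leads to a flat middle of about 8 mm radius, so the bead runs back to the middle when level. Origin: centre of its underside; z up; x along the pouring nose, which at the start points away from the ramp (within 0.1 rad). The ramp's end is about 10 mm from the rim and higher: lift straight up before turning.
- dish_grip (a point): Centre of the dish's wooden handle bar, over the dish's middle, 100 mm above its underside. The bar runs along dish y: 64 mm long, 12 mm wide (along dish x: grip across this) and 16 mm high; two thin steel rods carry it from the rim at dish y = +-60 mm. About 60 mm free between bar and bead.
- dish_nose (a point): Tip of the pouring nose, a flat 22 mm wide tongue on the rim, 98 mm from the dish's middle along dish x, 25 mm above the underside.
- dish_in (a point): Middle of the dish's inner floor, 7 mm above its underside.
- bead_center (a point): Centre of the loose brass bead, a ball of 22 mm diameter, about 45 g. At the start it waits high on the ramp behind the treadle's blade. It needs about 2 s after release to roll into the dish and come to rest, then its centre is 18 mm above the dish's underside.
- sort_box: Open wooden sorting box, 100 x 100 x 35 mm, four compartments, about 0.4 kg, standing on the bench on the left or on the right of the dish, its middle about 215 mm from the dish's middle. Origin: centre of its underside; z up.
- glue_jar: Closed amber glass jar, 60 mm diameter, 75 mm high, standing on the other side of the dish from the sorting box. Bystander. Origin: centre of its underside.
- awl: Hand tool with a blue handle and a steel shank, about 200 mm long, lying on the bench left of the treadle. Bystander. Origin: underside of its middle, x along it to the tip.
- spool: Small dark wooden spool, 40 mm diameter, 40 mm high, standing on the bench right of the treadle. Bystander. Origin: centre of its underside.
- bead: The same brass bead as a body; its origin is a point on its surface that turns as it rolls, so use point bead_center for its place.
Things that resemble listed ones, but are neither listed nor needed, are in the scene too. Of the things shaped like the dish, the white one is meant. Several things look just like the sort_box: the one meant starts nearest to the robot's base.

How it is judged (in metres and radians):
On the way, in this order (a step that is already met when the one before it is completed fails the run):
1. the treadle is pressed down to its stop (value of joint treadle above 0.3 rad), for 0.2 s.
2. the treadle is let go and the bead has come to rest in the middle of the dish, the dish still standing on its place (horizontal distance between bead_center and dish_in below 0.015 m and z of bead_center in the frame of dish between 0.01 and 0.03 m and value of joint treadle below 0.1 rad and linear speed of bead below 0.03 m/s and height (world z) of dish below 0.012 m and horizontal distance between dish and feeder_place below 0.02 m), for 0.2 s.
3. the dish is lifted clear, bead in the middle (horizontal distance between bead_center and dish_in below 0.015 m and z of bead_center in the frame of dish between 0.01 and 0.03 m and height (world z) of dish above 0.05 m), for 0.1 s.
At the end, for the whole second after the job is handed in: Dish held by the gripper alone, 50 to 140 mm above the board and within 40 mm of straight over its place, level within 0.12 rad and still; bead at rest within 15 mm of its middle; the box's middle within 35 mm of the nose's line; treadle back up (below 0.05 rad) (height (world z) of dish between 0.056 and 0.146 m and horizontal distance between dish and feeder_place below 0.04 m and angle between dish's own z axis and vertical below 0.12 rad and horizontal distance between bead_center and dish_in below 0.015 m and z of bead_center in the frame of dish between 0.01 and 0.03 m and y of sort_box in the frame of dish between -0.035 and 0.035 m and x of sort_box in the frame of dish above 0.1 m and contact force between dish and the fingers above 1 N and contact force between dish and feeder below 0.1 N and contact force between dish and sort_box below 0.1 N and linear speed of dish below 0.03 m/s and angular speed of dish below 0.2 rad/s and linear speed of bead below 0.04 m/s and value of joint treadle below 0.05 rad); the arm keeps its last pose, push and grip.
It fails at once if the bead strays more than 25 mm from the middle of the dish once the dish is off its place (height (world z) of dish above 0.02 m and horizontal distance between bead_center and dish_in above 0.025 m).
It fails at once if the dish is tipped more than 0.25 rad (angle between dish's own z axis and vertical above 0.25 rad).
It fails at once if the sorting box, glue jar, awl or spool is moved more than 30 mm (distance of any of sort_box, glue_jar, awl, spool from where it was at the start of the episode above 0.03 m).
It also fails if it takes over 58 s, if anything falls off the work surface, if the arm or the gripper's body presses on something with over 40 N, if the wrist force passes 120 N, or if a joint passes its speed limit or range.

### The arm

A 7-joint arm with a two-finger parallel gripper is mounted at the origin on the work surface. World frame = base frame: x ahead of the robot, y to its left, z up, the work surface at z = 0. Lengths are in m, angles in degrees, forces in N, time in s.
With the tool pointing down it reaches from about 0.4 to 0.875 m from the base axis. Payload 6.5 kg.
Tool frame: the origin (TCP) lies midway between the tips of the shut fingers; the grasp point (between the pads) lies 19 mm behind it; z points along the fingers, y is the line along which they close (so a half turn about z gives the same grasp; the last joint's range is limited). The gripper opens to 85 mm and grips with 20 to 120 N. Pads are 22 mm wide; open, the fingers measure 114 mm over their backs; the gripper's body (76 mm by 85 mm) begins 54 mm behind the grasp point. The pads swing forward as they close: fully open they stand 13 mm farther back than shut.
Start: joints at [-71.975, 30.733, -0.252, 88.115, 0.149, 61.152, -4.079], TCP at [0.242, 0.603, 0.231] pointing down, gripper open.
Joint ranges: [-154.64, 154.64], [-21.42, 123.67], [-72.66, 72.17], [13.99, 137.28], [-74.86, 254.86], [10.95, 109.41], [-158.01, 158.01]. Speed limits (degrees/s): [136.94, 136.94, 180, 180, 180, 180, 180].

### API

Orientations are given as [roll, pitch, yaw] about the fixed x, y, z axes, in that order (R = Rz(yaw) Ry(pitch) Rx(roll)).
In Python, from station import sense, snapshot, close_job, boxes_of, landmark_of gives the robot as it stands.
- The arm moves only by the tool arm_command, never from a script. Its argument "deltas" is text: rows parted by semicolons, each of 7 numbers parted by spaces: the shift along the tool's x, y, z in units of 40 mm (1.0 is 40 mm), then the turn, a rotation vector about the tool's x, y, z in units of 5 degrees (1.0 is 5 degrees), then the opening, from -1 (shut) to 1 (fully open). In form: tx ty tz ax ay az claw; .... A call has 1 to 20 rows; each row shifts and turns the commanded pose from where the row before left it, along the tool's axes as they then stand; what a row does not reach is not made up. A row lasts 1/12 s, in which the tool goes at most 41.7 mm and 7.16 degrees, less where a joint would pass 70% of its speed; a pose out of reach is approached as far as the arm can. A call is refused whole if a number of a shift passes 1 or a number of a turn 1, either way. A call with a gripper value outside its range is refused whole. The fingers move at their own pace and stop on an object; the grip force is fixed at half the most. Time passes only in rows, so rows that do not move let the fingers close. It gives the time, the measured TCP pose, the force, the opening and the grip force at its end, in the units of the state.
- sense(): the state, without advancing time (a new reading comes with each control period).
- snapshot(name): name is "scene" or "top" or "wrist"; returns a dict with "img" (384x512x3 uint8, blue, green, red), "depth" (384x512 float32, m along the optical axis (not along the pixel's ray), 0 where there is no reading), "camera_matrix" (3x3 intrinsics, pixels), "extrinsics" (4x4, takes a point from camera to world coordinates); the wrist camera has in their place "T_tool_cam" (4x4, takes a point from camera to tool coordinates, whose origin is the TCP and whose axes are the flange's). Camera axes: x right, y down, z forward; pixel columns grow to the right and rows downward; lengths in m; the calibration is good to about 2 mm. A picture is of the moment at which its call begins: read the wrist's pose just before it.
- close_job(): hands the job in; it is judged then, once.
Trained networks look in a picture, given as the dict that the camera call returned (one of the last four; its "shot" number tells which), for a name from the list of things; names that differ only in an ending like _2 or _b are one class to them, and where a whole thing is asked for, a point or a joint stands for the part that bears it (a point fixed in the world has none). Each returns a list of dicts, best first, with "conf" (0 to 1); they miss things now and then, are a little off and sometimes report something else, mostly with a low value. They report only what shows in the picture. A call takes as long as a camera call. They do not tell look-alikes from the thing itself.
- boxes_of(name, picture): "extent" ([centre column, centre row, width, height] in pixels, round what is visible of it).
- landmark_of(name, picture): "pixel" ([column, row] in pixels: a listed point, or the origin of a listed thing).
The state is a dict: "time": time; "q": joint angles; "joint_vel": joint speeds; "joint_torque": joint torques, N m; "tcp_pos": TCP position; "ee_rot": TCP orientation; "ft_force": force on the tool from outside, world axes, zero at the start; "moment": the same for the moment, N m; "width": finger opening in m; "grasp_force": force on a finger pad.
Only numpy, scipy, OpenCV 4.12 (cv2) and the standard library are available. Lean on these libraries where they do the work, as an engineer would, in place of code of your own. Each camera call takes 0.05 s, during which the arm holds its last target. There are 200 camera calls.

## Working session

There is one attempt and no reset: what is moved stays moved. The work goes in short steps, Python scripts to look and compute and a tool call to move; the robot and the scene stay as the last step left them, time stands still between calls to the robot, and variables do not carry over. Pictures are saved under pics/ and viewed, at most 10 in all, crops included, and the job is handed in when it is done.

Besides the shell and the picture viewer there is one more tool, called by a JSON object that holds its "api" and its "payload". arm_command: Moves the arm, as the interface text tells. Its arguments: {"type":"object","properties":{"deltas":{"type":"string"}},"required":["deltas"]}

```bash
mkdir -p pics; cat > h.py <<'E'
import numpy as np, cv2
from station import sense, snapshot, close_job, boxes_of, landmark_of
from scipy.spatial.transform import Rotation as R
def W(p,px,z=None,T=None,depth=None):
    K=p["camera_matrix"]; T=p["extrinsics"] if T is None else T
    r=np.linalg.inv(K)@[px[0],px[1],1.]
    if z is not None:
        d=T[:3,:3]@r; s=(z-T[2,3])/d[2]; return T[:3,3]+s*d
    u,v=int(round(px[0])),int(round(px[1])); a=p["depth"][max(v-2,0):v+3,max(u-2,0):u+3]; a=a[a>0]
    return T[:3,:3]@(r*np.median(a))+T[:3,3] if a.size else None
def toolT():
    s=sense(); T=np.eye(4); T[:3,:3]=R.from_euler("xyz",s["ee_rot"],degrees=True).as_matrix(); T[:3,3]=s["tcp_pos"]; return T
E
python3 - <<'E'
from h import *
np.set_printoptions(precision=3,suppress=True)
s=sense(); print(s)
for n in("scene","top"):
    p=snapshot(n); cv2.imwrite(f"pics/{n}0.png",p["img"])
    for t in("treadle_pad","feeder","feeder_place","dish","dish_grip","dish_nose","bead_center","sort_box","glue_jar","awl","spool"):
        for o in landmark_of(t,p)[:4]:
            print(n,t,round(o["conf"],2),np.array(o["pixel"]),W(p,o["pixel"]))
E
```

```text
{'time': 0.0, 'q': array([-71.975,  30.777,  -0.253,  88.172,   0.15 ,  61.151,  -4.079]), 'joint_vel': array([-0.152,  0.007,  0.128, -0.094, -0.013,  0.016, -0.015]), 'joint_torque': array([  0.   , -58.342,   1.049, -25.91 ,   0.012,   0.01 ,  -0.   ]), 'tcp_pos': array([0.241, 0.603, 0.23 ]), 'ee_rot': array([-179.9  ,    0.009,  158.186]), 'ft_force': array([-0.15 ,  0.045,  0.45 ]), 'moment': array([ 0.024, -0.027, -0.02 ]), 'grasp_force': 0.0, 'width': 0.08565328486279036}
scene treadle_pad 0.95 [201.3 157. ] [0.427 0.069 0.094]
scene treadle_pad 0.51 [137.7 210.9] [ 0.5   -0.125  0.004]
scene treadle_pad 0.21 [220.3 238.3] [0.679 0.056 0.012]
scene feeder 0.68 [211.6 214.6] [0.598 0.054 0.024]
scene feeder_place 0.71 [216.9 238.6] [0.678 0.047 0.013]
scene dish 0.92 [ 77.  221.3] [ 0.502 -0.278  0.008]
scene dish 0.79 [217.6 240.6] [0.69  0.046 0.016]
scene dish 0.79 [149.6 294.8] [ 0.801 -0.131  0.007]
scene dish_grip 0.93 [ 64.3 190.3] [ 0.496 -0.287  0.104]
scene dish_grip 0.89 [140.5 263.6] [ 0.802 -0.137  0.103]
scene dish_grip 0.71 [216.9 210.2] [0.682 0.05  0.103]
scen
[... 854 characters left out ...]
3]
top dish 0.57 [389.7 227.1] [ 0.484 -0.289  0.009]
top dish_grip 0.89 [345.8 136.5] [ 0.781 -0.135  0.106]
top dish_grip 0.73 [397.5 222.6] [ 0.497 -0.29   0.105]
top dish_nose 0.86 [291.3 144.2] [0.78  0.036 0.   ]
top dish_nose 0.84 [413.2 244.9] [ 0.422 -0.368  0.003]
top dish_nose 0.69 [310.2 146.8] [ 0.769 -0.029 -0.001]
top bead_center 0.51 [290.9 145.2] [0.776 0.038 0.002]
top bead_center 0.36 [287. 208.] [0.554 0.062 0.083]
top sort_box 0.7 [137.  200.4] [0.596 0.571 0.01 ]
top sort_box 0.66 [228.1 172.2] [0.686 0.257 0.007]
top glue_jar 0.51 [347.8 182.7] [ 0.633 -0.141  0.073]
top glue_jar 0.23 [232.4 234. ] [0.474 0.246 0.017]
top spool 0.63 [343.1 231.4] [ 0.473 -0.125  0.039]
```

View pics/scene0.png

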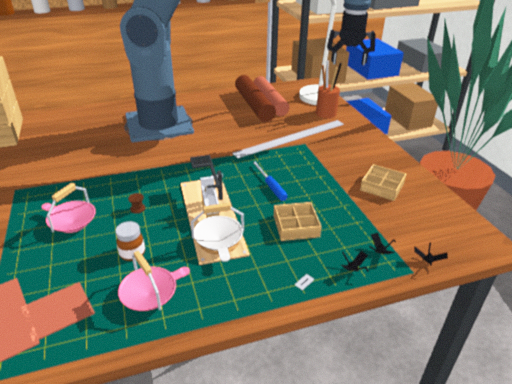

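View pics/top0.png

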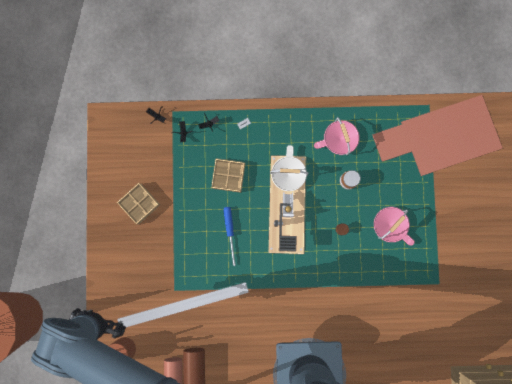

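The scene shows the white dish at (217,236) on the feeder, with pink look-alike dishes at (75,215) and (148,288). In the top view the white dish is at (289,175) with its nose at (290,150), and the pad is at (288,242). Boxes are at (228,175), about 0.73 m from the base, and at (137,203), about 0.83 m. I choose the white dish and the box at (228,175). The pink dishes are at top (341,137) and (391,225).

```bash
cat > fit.py <<'E'
from h import *
np.set_printoptions(precision=4,suppress=True)
def cloud(p,T=None):
    K=p["camera_matrix"]; T=p["extrinsics"] if T is None else T
    v,u=np.mgrid[:384,:512]; d=p["depth"]
    P=np.stack([(u-K[0,2])/K[0,0]*d,(v-K[1,2])/K[1,1]*d,d],-1)@T[:3,:3].T+T[:3,3]
    P[d==0]=np.nan; return P
def rect(P,b,name):
    m=np.ones(P.shape[:2],bool)
    for i in range(3): m&=(P[...,i]>b[2*i])&(P[...,i]<b[2*i+1])
    q=P[m]
    if len(q)<6: print(name,len(q)); return
    print(name,len(q),"z",np.median(q[:,2]),cv2.minAreaRect(q[:,:2].astype(np.float32)*1000), "mean",q.mean(0))
E
python3 - <<'E'
from fit import *
p=snapshot("top");P=cloud(p)
rect(P,[.38,.5,0,.12,.085,.11],"pad")
rect(P,[.62,.74,-.05,.13,.1,.125],"bar")
rect(P,[.6,.75,.19,.33,.025,.045],"box")
rect(P,[.55,.75,-.2,-.08,.06,.085],"jar")
rect(P,[.36,.76,-.03,.13,.004,.009],"board")
c=p["img"][130:265,200:360]; cv2.imwrite("pics/c1.png",cv2.resize(c,None,fx=4.5,fy=4.4,interpolation=cv2.INTER_CUBIC))
E
```

```text
pad 292 z 0.09485345786224897 ((457.197998046875, 66.70936584472656), (92.67705535888672, 60.685447692871094), 7.5551438331604) mean [0.4446 0.0677 0.095 ]
bar 83 z 0.11297077290597568 ((672.124755859375, 53.12388610839844), (71.31574249267578, 12.477412223815918), 88.10405731201172) mean [0.6728 0.0519 0.1121]
box 209 z 0.031752165319944625 ((674.1470947265625, 257.544677734375), (100.19525909423828, 99.92928314208984), 80.46754455566406) mean [0.675  0.2578 0.0322]
jar 218 z 0.07312559874908542 ((684.1980590820312, -159.74530029296875), (51.989646911621094, 125.63382720947266), 80.42960357666016) mean [ 0.652  -0.1528  0.0729]
board 1066 z 0.00597302055428417 ((560.1544189453125, 50.0928840637207), (398.47796630859375, 159.75222778320312), 0.009251738898456097) mean [0.5338 0.0539 0.0061]
```

View pics/c1.png

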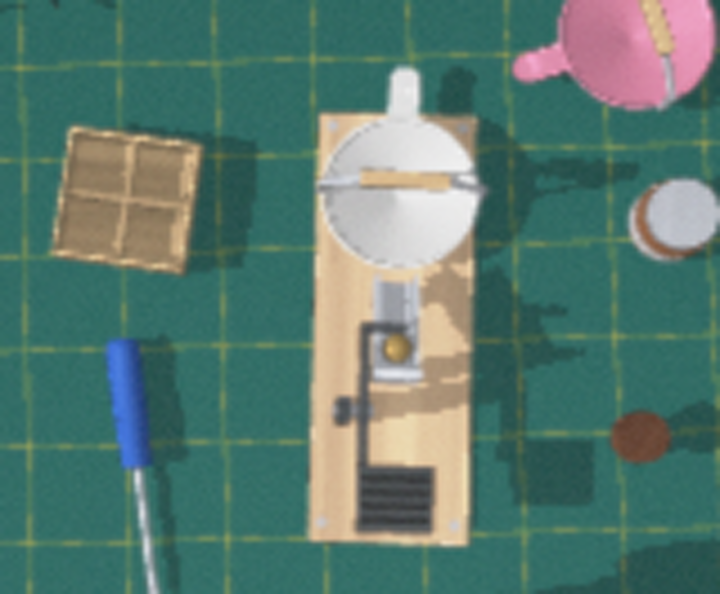

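Dish (0.672, 0.053), pad (0.440, 0.062) and box (0.674, 0.257) fit the listed sizes: the box is 100 mm square, the pad 96 mm high, and the spacings 235 and about 205 mm. The crop confirms the white dish with its bar across, and the bead at (397,347).

{"api": "arm_command", "payload": {"deltas": "-0.6 -0.67 0 0 0 0 -1;-0.6 -0.67 0 0 0 0 -1;-0.6 -0.67 0 0 0 0 -1;-0.6 -0.67 0 0 0 0 -1;-0.6 -0.67 0 0 0 0 -1;-0.6 -0.67 0 0 0 0 -1;-0.6 -0.67 0 0 0 0 -1;-0.6 -0.67 0 0 0 0 -1;-0.6 -0.67 0 0 0 0 -1;-0.6 -0.67 0 0 0 0 -1;-0.6 -0.67 0 0 0 0 -1;-0.6 -0.67 0 0 0 0 -1;-0.6 -0.67 0 0 0 0 -1;-0.6 -0.67 0 0 0 0 -1;-0.6 -0.67 0 0 0 0 -1;-0.6 -0.67 0 0 0 0 -1"}}

```text
time: 2.58
tcp_pos: [0.4392, 0.061, 0.2317]
ee_rot: [180.0, 0.0, 158.2]
ft_force: [1.1, 0.7, -0.6]
width: 0.0003
grasp_force: 0.0
```

{"api": "arm_command", "payload": {"deltas": "0 0 0.1 0 0 0.97 -1;0 0 0.1 0 0 0.97 -1;0 0 0.1 0 0 0.97 -1;0 0 0.1 0 0 0.97 -1;0 0 0.1 0 0 0.97 -1;0 0 0.1 0 0 0.97 -1;0 0 0.1 0 0 0.97 -1;0 0 0.1 0 0 0.97 -1;0 0 0.1 0 0 0.97 -1;0 0 0.1 0 0 0.97 -1;0 0 0.1 0 0 0.97 -1;0 0 0.1 0 0 0.97 -1;0 0 0.1 0 0 0.97 -1;0 0 0.1 0 0 0.97 -1;0 0 0 0 0 0 -1;0 0 0 0 0 0 -1"}}

```text
time: 3.92
tcp_pos: [0.4387, 0.0627, 0.1754]
ee_rot: [-180.0, 0.0, 90.4]
ft_force: [0.4, 0.3, -0.6]
width: -0.0001
grasp_force: 0.0
```

```bash
python3 - <<'E'
from fit import *
T=toolT(); p=snapshot("wrist"); T=T@p["T_tool_cam"]
P=cloud(p,T); cv2.imwrite("pics/w1.png",p["img"])
for t in("treadle_pad","dish_grip","feeder_place","bead_center","dish_nose","feeder"):
    for o in landmark_of(t,p)[:2]: print(t,round(o["conf"],2),np.array(o["pixel"]),W(p,o["pixel"],T=T))
rect(P,[.38,.47,0,.12,.09,.1],"pad")
rect(P,[.62,.74,-.05,.13,.1,.125],"bar")
rect(P,[.36,.8,-.05,.16,.003,.009],"board")
E
```

```text
treadle_pad 0.73 [263.6 193.8] [0.4418 0.0635 0.0956]
treadle_pad 0.25 [373.1 169.7] [0.5351 0.0847 0.0918]
bead_center 0.89 [381.7 193.9] [0.5498 0.0597 0.0834]
dish_nose 0.34 [262.7 193.7] [0.4411 0.0636 0.0956]
feeder 0.93 [376.1 172. ] [0.538  0.0827 0.0916]
pad 3561 z 0.09607896021317608 ((442.47503662109375, 63.8445930480957), (56.061092376708984, 52.617942810058594), 86.94257354736328) mean [0.4414 0.0661 0.096 ]
bar 0
board 12271 z 0.005839764303495365 ((541.4403076171875, 70.53709411621094), (359.4573669433594, 170.90921020507812), 0.013066290877759457) mean [0.5336 0.0759 0.0058]
```

View pics/w1.png

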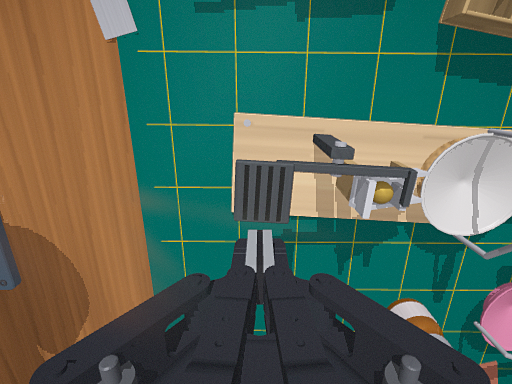

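The wrist view shows the ribbed pad at (264,190) with the fingers over it, and the brass bead at (382,193) behind the blade. The pad centre measures (0.4415, 0.064, 0.096).

{"api": "arm_command", "payload": {"deltas": "0.02 0.03 0.4 0 0 0 -1;0.02 0.03 0.4 0 0 0 -1;0 0 0.4 0 0 0 -1;0 0 0.4 0 0 0 -1;0 0 0.3 0 0 0 -1;0 0 0.12 0 0 0 -1;0 0 0.12 0 0 0 -1;0 0 0.1 0 0 0 -1;0 0 0 0 0 0 -1;0 0 0 0 0 0 -1"}}

```text
time: 5.1
tcp_pos: [0.439, 0.0642, 0.0856]
ee_rot: [-179.7, -0.0, 90.3]
ft_force: [-4.7, 0.0, 5.2]
width: -0.0001
grasp_force: 2.9
```

{"api": "arm_command", "payload": {"deltas": "0 0 0.1 0 0 0 -1;0 0 0.1 0 0 0 -1;0 0 0 0 0 0 -1"}}

```text
time: 5.35
tcp_pos: [0.439, 0.0643, 0.0776]
ee_rot: [-179.8, -0.0, 90.3]
ft_force: [-6.6, 0.7, 9.5]
width: 0.0001
grasp_force: 5.2
```

{"api": "arm_command", "payload": {"deltas": "0 0 0.06 0 0 0 -1;0 0 0 0 0 0 -1"}}

```text
time: 5.52
tcp_pos: [0.4391, 0.0643, 0.0755]
ee_rot: [-179.8, -0.0, 90.3]
ft_force: [-7.0, -0.4, 9.1]
width: -0.0001
grasp_force: 5.5
```

{"api": "arm_command", "payload": {"deltas": "0 0 0.05 0 0 0 -1;0 0 0 0 0 0 -1"}}

```text
time: 5.68
tcp_pos: [0.4393, 0.0643, 0.0746]
ee_rot: [-179.8, -0.1, 90.3]
ft_force: [-12.6, -0.9, 29.5]
width: 0.0
grasp_force: 16.0
```

{"api": "arm_command", "payload": {"deltas": "0 0 0.04 0 0 0 -1;0 0 0 0 0 0 -1;0 0 0 0 0 0 -1;0 0 0 0 0 0 -1"}}

```text
time: 6.02
tcp_pos: [0.4395, 0.0643, 0.0741]
ee_rot: [-179.8, -0.1, 90.3]
ft_force: [-15.4, -1.7, 43.9]
width: 0.0001
grasp_force: 23.7
```

The force jump marks the stop. I hold there with a little relief.

{"api": "arm_command", "payload": {"deltas": "0 0 -0.03 0 0 0 -1;0 0 0 0 0 0 -1;0 0 0 0 0 0 -1;0 0 0 0 0 0 -1;0 0 0 0 0 0 -1;0 0 0 0 0 0 -1;0 0 0 0 0 0 -1;0 0 0 0 0 0 -1;0 0 0 0 0 0 -1;0 0 0 0 0 0 -1;0 0 0 0 0 0 -1;0 0 0 0 0 0 -1;0 0 0 0 0 0 -1;0 0 0 0 0 0 -1"}}

```text
time: 7.18
tcp_pos: [0.4394, 0.0643, 0.0745]
ee_rot: [-179.8, -0.1, 90.3]
ft_force: [-12.8, -0.7, 32.3]
width: -0.0
grasp_force: 17.0
```

```bash
python3 - <<'E'
from fit import *
print(sense()["ft_force"])
p=snapshot("top")
for o in landmark_of("bead_center",p)[:3]: print(round(o["conf"],2),np.array(o["pixel"]),W(p,o["pixel"]))
p=snapshot("scene")
for o in landmark_of("bead_center",p)[:3]: print(round(o["conf"],2),np.array(o["pixel"]),W(p,o["pixel"]))
cv2.imwrite("pics/s2.png",cv2.resize(p["img"][130:290,150:330],None,fx=4,fy=3.7))
E
```

```text
[-12.8479  -0.6952  32.2946]
0.58 [285.5 173.3] [0.674  0.0611 0.0345]
0.37 [218.3 234.6] [0.6815 0.0505 0.0273]
```

View pics/s2.png

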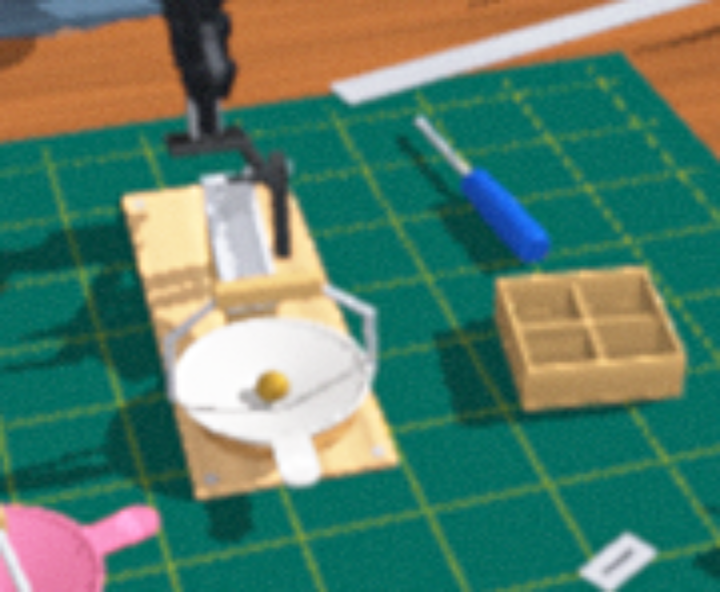

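The bead (272,385 in the crop) lies in the dish's middle and the ramp is empty. I let go slowly and go over the dish.

{"api": "arm_command", "payload": {"deltas": "0 0 -0.15 0 0 0 -1;0 0 -0.15 0 0 0 -1;0 0 -0.15 0 0 0 -1;0 0 -0.2 0 0 0 -1;0 0 -0.4 0 0 0 -1;0 0 -0.7 0 0 0 -1;0 0 -0.7 0 0 0 -1;0 0 -0.7 0 0 0 -1;0 0 -0.5 0 0 0 -1"}}

```text
time: 8.13
tcp_pos: [0.4422, 0.0642, 0.2217]
ee_rot: [179.8, -0.0, 90.3]
ft_force: [0.8, -0.3, -0.7]
width: 0.0002
grasp_force: 0.0
```

{"api": "arm_command", "payload": {"deltas": "-0.03 0.6 0 0 0 0 0.2;-0.03 0.6 0 0 0 0 0.2;-0.03 0.6 0 0 0 0 0.2;-0.03 0.6 0 0 0 0 0.2;-0.03 0.6 0 0 0 0 0.2;-0.03 0.6 0 0 0 0 0.2;-0.03 0.6 0 0 0 0 0.2;-0.03 0.6 0 0 0 0 0.2;-0.03 0.6 0 0 0 0 0.2;0 0.4 0 0 0 0 0.2;0 0 0 0 0 0 0.2;0 0 0 0 0 0 0.2;0 0 0 0 0 0 0.2"}}

```text
time: 9.22
tcp_pos: [0.6725, 0.0545, 0.2191]
ee_rot: [-180.0, 0.0, 90.3]
ft_force: [0.2, -0.6, -0.1]
width: 0.0508
grasp_force: 0.0
```

```bash
python3 - <<'E'
from fit import *
T=toolT(); print(T[:3,3]); p=snapshot("wrist"); T=T@p["T_tool_cam"]
P=cloud(p,T); cv2.imwrite("pics/w2.png",p["img"])
for t in("dish_grip","bead_center","dish_nose","treadle_pad"):
    for o in landmark_of(t,p)[:2]: print(t,round(o["conf"],2),np.array(o["pixel"]),W(p,o["pixel"],T=T))
rect(P,[.62,.74,-.05,.13,.108,.118],"bar")
p=snapshot("top");P=cloud(p)
rect(P,[.38,.47,0,.12,.085,.11],"pad")
E
```

```text
[0.6725 0.0545 0.2191]
dish_grip 0.86 [359.7 326.4] [0.7124 0.0493 0.2756]
dish_grip 0.74 [262.8 187.8] [0.6752 0.0519 0.1135]
bead_center 0.65 [261.5 166. ] [0.6738 0.0734 0.1136]
dish_nose 0.63 [329.  229.6] [ 0.7743 -0.0511  0.0019]
dish_nose 0.61 [342.5 174.8] [0.7858 0.0323 0.0008]
treadle_pad 0.94 [ 29.6 169.3] [0.4415 0.0644 0.0964]
bar 784 z 0.11370193496515738 ((675.0316772460938, 50.39494323730469), (63.82912063598633, 11.95979118347168), 85.61811065673828) mean [0.6751 0.0522 0.1136]
pad 0
```

View pics/w2.png

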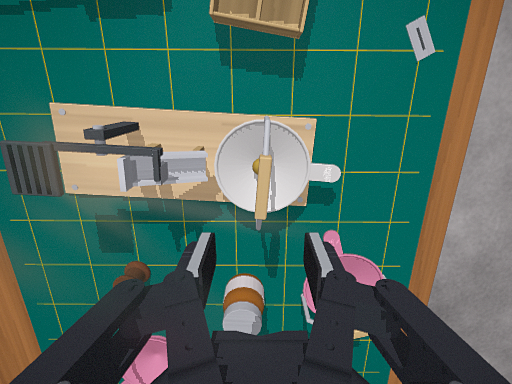

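The wrist view shows the bar at (263,187) over the white dish, with the bead under it and the treadle back up. Bar centre (0.675, 0.0505), running at 85.6°, measures 64 x 12 mm as described. I align and descend.

{"api": "arm_command", "payload": {"deltas": "-0.1 0.06 0 0 0 0.94 0.2;0 0 0.6 0 0 0 0.2;0 0 0.6 0 0 0 0.2;0 0 0.6 0 0 0 0.2;0 0 0.6 0 0 0 0.2;0 0 0.4 0 0 0 0.2;0 0 0.3 0 0 0 0.2;0 0 0.22 0 0 0 0.2;0 0 0 0 0 0 0.2;0 0 0 0 0 0 0.2;0 0 0 0 0 0 0.2"}}

```text
time: 10.43
tcp_pos: [0.6765, 0.0506, 0.0874]
ee_rot: [179.9, -0.0, 85.6]
ft_force: [-0.0, -0.7, -0.5]
width: 0.0513
grasp_force: 0.0
```

```bash
python3 - <<'E'
from fit import *
T=toolT(); print(T[:3,3],sense()["ee_rot"]); p=snapshot("wrist"); T=T@p["T_tool_cam"]
P=cloud(p,T); cv2.imwrite("pics/w3.png",p["img"])
rect(P,[.62,.74,-.05,.13,.108,.118],"bar")
for t in("bead_center","sort_box"):
    for o in landmark_of(t,p)[:2]: print(t,round(o["conf"],2),np.array(o["pixel"]),W(p,o["pixel"],T=T))
p=snapshot("scene")
for o in landmark_of("bead_center",p)[:2]: print(round(o["conf"],2),np.array(o["pixel"]),W(p,o["pixel"]))
E
```

```text
[0.6765 0.0506 0.0874] [179.8814  -0.0182  85.585 ]
bar 3494 z 0.11368065490632998 ((676.822998046875, 54.44435119628906), (60.37742614746094, 57.59575271606445), 38.34469985961914) mean [0.6756 0.0547 0.1135]
bead_center 0.6 [257.8 202.6] [0.6778 0.0827 0.1045]
sort_box 0.32 [258.9 197. ] [0.6785 0.0846 0.102 ]
0.59 [218.7 233.8] [0.6807 0.0517 0.0289]
0.53 [216.2 236.4] [0.6825 0.0449 0.0239]
```

View pics/w3.png

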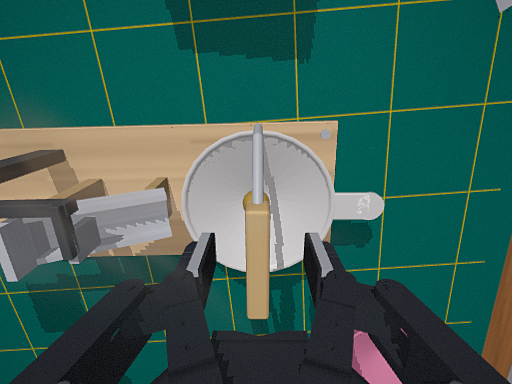

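The bar (258,260) is centred between the fingers (215/308), and the bead shows behind it at (257,203). I close and then lift gently.

{"api": "arm_command", "payload": {"deltas": "0 -0.02 0 0 0 0 0.2;0 0 0 0 0 0 -0.2;0 0 0 0 0 0 -0.4;0 0 0 0 0 0 -0.6;0 0 0 0 0 0 -0.8;0 0 0 0 0 0 -1;0 0 0 0 0 0 -1;0 0 0 0 0 0 -1;0 0 0 0 0 0 -1;0 0 0 0 0 0 -1;0 0 0 0 0 0 -1;0 0 0 0 0 0 -1;0 0 0 0 0 0 -1;0 0 0 0 0 0 -1;0 0 0 0 0 0 -1;0 0 0 0 0 0 -1"}}

```text
time: 12.02
tcp_pos: [0.6749, 0.0506, 0.0862]
ee_rot: [180.0, -0.0, 85.6]
ft_force: [2.0, 1.4, 0.4]
width: 0.011
grasp_force: 59.8
```

{"api": "arm_command", "payload": {"deltas": "0 0 -0.03 0 0 0 -1;0 0 -0.05 0 0 0 -1;0 0 -0.08 0 0 0 -1;0 0 -0.1 0 0 0 -1;0 0 -0.12 0 0 0 -1;0 0 -0.12 0 0 0 -1;0 0 -0.12 0 0 0 -1;0 0 -0.12 0 0 0 -1;0 0 -0.12 0 0 0 -1;0 0 -0.12 0 0 0 -1;0 0 -0.12 0 0 0 -1;0 0 -0.12 0 0 0 -1;0 0 -0.12 0 0 0 -1;0 0 -0.12 0 0 0 -1;0 0 -0.12 0 0 0 -1;0 0 -0.12 0 0 0 -1;0 0 -0.12 0 0 0 -1;0 0 -0.1 0 0 0 -1;0 0 -0.06 0 0 0 -1;0 0 -0.03 0 0 0 -1"}}

```text
time: 13.68
tcp_pos: [0.675, 0.0507, 0.167]
ee_rot: [180.0, -0.0, 85.6]
ft_force: [-0.9, 0.4, -3.4]
width: 0.0114
grasp_force: 59.3
```

```bash
python3 - <<'E'
from fit import *
s=sense();print(s["tcp_pos"],s["ft_force"],s["grasp_force"])
T=toolT(); p=snapshot("wrist"); T=T@p["T_tool_cam"]; cv2.imwrite("pics/w4.png",p["img"])
P=cloud(p,T); rect(P,[.55,.8,-.1,.2,.11,.122],"rim") 
E
```

```text
[0.675  0.0507 0.167 ] [-0.8709  0.411  -3.4057] 59.32902216911316
rim 7072 z 0.113434697597438 ((685.185546875, 55.836883544921875), (142.43087768554688, 118.55903625488281), 29.591787338256836) mean [0.6901 0.0597 0.1133]
```

View pics/w4.png

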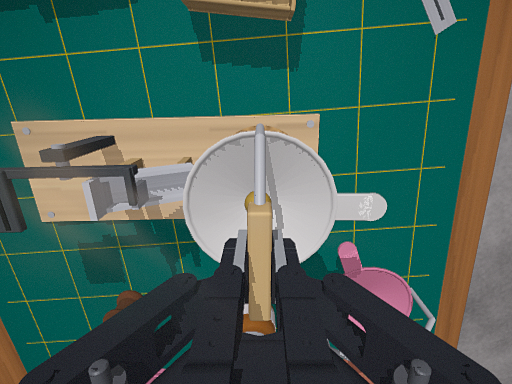

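Dish lifted 81 mm, level, with the bead still at (258,203) in the middle. I turn it about 95° to the left, gently.

{"api": "arm_command", "payload": {"deltas": "0 0 0 0 0 -0.1 -1;0 0 0 0 0 -0.2 -1;0 0 0 0 0 -0.3 -1;0 0 0 0 0 -0.4 -1;0 0 0 0 0 -0.5 -1;0 0 0 0 0 -0.5 -1;0 0 0 0 0 -0.5 -1;0 0 0 0 0 -0.5 -1;0 0 0 0 0 -0.5 -1;0 0 0 0 0 -0.5 -1;0 0 0 0 0 -0.5 -1;0 0 0 0 0 -0.5 -1;0 0 0 0 0 -0.5 -1;0 0 0 0 0 -0.5 -1;0 0 0 0 0 -0.5 -1;0 0 0 0 0 -0.5 -1;0 0 0 0 0 -0.5 -1;0 0 0 0 0 -0.5 -1;0 0 0 0 0 -0.5 -1;0 0 0 0 0 -0.5 -1"}}

```text
time: 15.4
tcp_pos: [0.6747, 0.0505, 0.1663]
ee_rot: [-180.0, -0.0, 130.8]
ft_force: [0.4, 0.8, -2.5]
width: 0.011
grasp_force: 59.3
```

{"api": "arm_command", "payload": {"deltas": "0 0 0 0 0 -0.5 -1;0 0 0 0 0 -0.5 -1;0 0 0 0 0 -0.5 -1;0 0 0 0 0 -0.5 -1;0 0 0 0 0 -0.5 -1;0 0 0 0 0 -0.5 -1;0 0 0 0 0 -0.5 -1;0 0 0 0 0 -0.5 -1;0 0 0 0 0 -0.5 -1;0 0 0 0 0 -0.5 -1;0 0 0 0 0 -0.5 -1;0 0 0 0 0 -0.5 -1;0 0 0 0 0 -0.5 -1;0 0 0 0 0 -0.5 -1;0 0 0 0 0 -0.5 -1;0 0 0 0 0 -0.5 -1;0 0 0 0 0 -0.5 -1;0 0 0 0 0 -0.45 -1;0 0 0 0 0 -0.3 -1;0 0 0 0 0 -0.2 -1"}}

```text
time: 17.07
tcp_pos: [0.6747, 0.0504, 0.1663]
ee_rot: [-180.0, -0.0, 177.9]
ft_force: [0.1, 0.3, -2.5]
width: 0.0111
grasp_force: 59.3
```

{"api": "arm_command", "payload": {"deltas": "0 0 0 0 0 -0.1 -1;0 0 0 0 0 0 -1;0 0 0 0 0 0 -1;0 0 0 0 0 0 -1;0 0 0 0 0 0 -1;0 0 0 0 0 0 -1;0 0 0 0 0 0 -1;0 0 0 0 0 0 -1;0 0 0 0 0 0 -1;0 0 0 0 0 0 -1"}}

```text
time: 17.9
tcp_pos: [0.6748, 0.0507, 0.1665]
ee_rot: [-180.0, -0.0, 178.3]
ft_force: [-0.2, 0.2, -2.8]
width: 0.0107
grasp_force: 59.3
```

```bash
python3 - <<'E'
from fit import *
s=sense();print(s["tcp_pos"],s["ee_rot"],s["ft_force"],s["grasp_force"],s["q"])
T=toolT(); p=snapshot("wrist"); T=T@p["T_tool_cam"]; cv2.imwrite("pics/w5.png",p["img"])
for t in("bead_center","dish_nose","sort_box"):
    for o in landmark_of(t,p)[:2]: print(t,round(o["conf"],2),np.array(o["pixel"]),W(p,o["pixel"],T=T))
p=snapshot("top");P=cloud(p)
rect(P,[.6,.75,.19,.33,.025,.045],"box"); rect(P,[.38,.47,0,.12,.085,.11],"pad")
for t in("bead_center","dish_nose"):
    for o in landmark_of(t,p)[:2]: print(t,round(o["conf"],2),np.array(o["pixel"]),W(p,o["pixel"]))
E
```

```text
[0.6748 0.0507 0.1665] [-179.9981   -0.0011  178.3324] [-0.2198  0.2143 -2.8002] 59.310489892959595 [-10.2447  37.1734   3.2482  86.8402  -2.3632  56.0548  81.9971]
bead_center 0.6 [261.8 202.3] [0.6414 0.0521 0.1839]
dish_nose 0.91 [385.7 206.2] [0.676  0.1475 0.1134]
dish_nose 0.89 [188.5 250.7] [ 0.7801 -0.0449  0.0008]
sort_box 0.74 [433.7 166. ] [0.6715 0.241  0.0174]
box 204 z 0.03177004780341941 ((674.0520629882812, 257.2919006347656), (100.36479949951172, 101.56554412841797), 80.52130126953125) mean [0.6744 0.2589 0.032 ]
pad 266 z 0.09508862888357317 ((441.7051086425781, 65.84880065917969), (55.34286880493164, 51.691158294677734), 84.01097869873047) mean [0.4404 0.0659 0.0948]
dish_nose 0.74 [412.2 245.4] [ 0.4203 -0.3644  0.003 ]
dish_nose 0.67 [312.6 145. ] [0.6729 0.0239 0.5531]
```

View pics/w5.png

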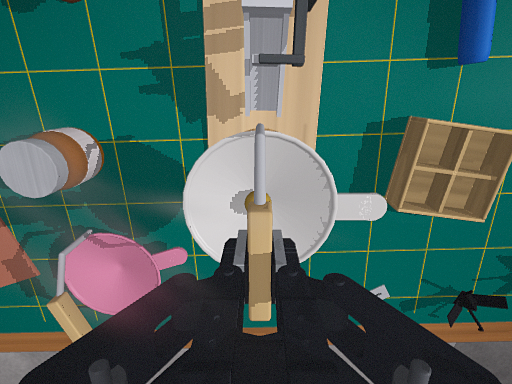

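The nose (386,206) points at the box, whose middle lies about 3 mm off its line. The bead is in the middle at (258,200), and the pad is back at 95 mm. I hand in.

```bash
python3 -c "
from station import close_job
print(close_job())"
```

```text
the job is handed in; nothing more can be done
None
```

The job is handed in with no verdict shown: the dish is held level about 8 cm above its place, its nose pointing at the sorting box to within about 3 mm, the bead in the middle and the treadle back up.

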